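Gauge a blind well and fit the matching filler plug

ROBOT

A 6-joint arm with a two-finger parallel gripper is mounted at the origin on the work surface; the furniture and walls round the work are solid. World frame = base frame: x ahead of the robot, y to its left, z up, the work surface at z = 0. Lengths are in mm, angles in rad, forces in N, time in s.
With the tool pointing down it reaches from about 300 to 850 mm from the base axis. Payload 4.2 kg.
Tool frame: the origin (TCP) lies midway between the tips of the shut fingers; the grasp point (between the pads) lies 19 mm behind it; z points along the fingers, y is the line along which they close (so a half turn about z gives the same grasp; the last joint's range is limited). The gripper opens to 91 mm and grips with 3 to 60 N. Pads are 32 mm wide; open, the fingers measure 118 mm over their backs; the gripper's body (76 mm by 178 mm) begins 60 mm behind the grasp point.
Start: joints at [1.116, 0.32, 1.565, -0, 1.257, -0.02], TCP at [242.212, 521.516, 191.576] pointing down, gripper open.
Joint ranges: [-3.11, 3.11], [-0.84, 2.01], [0.21, 2.61], [-1.34, 4.49], [0.05, 2.63], [-2.56, 2.56]. Speed limits (rad/s): [2.57, 2.57, 3.14, 3.14, 3.14, 3.14].

INTERFACE

Orientations are given as a unit quaternion [w, x, y, z].
In Python, from bench import r, jaws, ik, camera, ticket gives the robot as it stands. Calls block until the motion is done:
- r.movep(position, orientation): joint-space move of the TCP to a pose.
- r.move_straight(position, orientation=None, v=150, force_limit=None): straight line of the TCP; orientation=None keeps the orientation; v is the mean speed in mm/s. With force_limit (N) it stops when the force on the tool has changed by that much, and returns True; else False.
- r.move_j(angles): joint-space move.
- jaws.grip(opening): opening from 0.0 (shut) to 1.0 (fully open); the grip force is fixed at half the most; returns when the fingers have stopped.
- r.sleep(seconds).
- ik(position, orientation): joint angles nearest the present ones, or None.
- camera(name): name is "scene" or "top"; returns a dict with "img" (384x512x3 uint8, red, green, blue), "mtx" (3x3 intrinsics, pixels), "R" (3x3) and "t" (3): a world point X has camera coordinates R X + t. Camera axes: x right, y down, z forward; pixel columns grow to the right and rows downward; lengths in mm; the calibration is good to about 2 mm. A picture is of the moment at which its call begins. There is no depth.
A pose or a line that the arm cannot do raises r.IKError and nothing moves.
- ticket.close_job(): hands the job in; it is judged then, once.
Readings, each from a call of its own:
- r.current_time_s(): time.
- r.current_joints(): joint angles.
- r.current_qvel(): joint speeds.
- r.current_tau(): joint torques, N m.
- r.current_eef_pos(): TCP position.
- r.current_ee_rot(): TCP orientation.
- r.current_wrist_force(): force on the tool from outside, world axes, zero at the start.
- r.current_torque(): the same for the moment, N m.
- r.current_width(): opening from 0.0 (shut) to 1.0 (fully open).
- r.current_grip_force(): force on a finger pad.
Only numpy, scipy, OpenCV 4.12 (cv2) and the standard library are available. Lean on these libraries where they do the work, as an engineer would, in place of code of your own. Each camera call takes 0.05 s, during which the arm holds its last target. There are 200 camera calls.

TASK

One well of the dry-bath block is to be closed, but nobody noted how deep it is. Take the depth rod from its holder, touch the bottom of the well gently with it to find the depth, and hang the rod back in its holder. Then put in the one plug whose shank is as long as the well is deep, so that its shoulder is flush with the block's top and it stands free; leave the other three plugs in their rack, do not try them, and do not disturb the vials and the timer.

Things in the scene. Friction and masses are not known exactly. Their poses are not given: they have to be found in the camera images.
- block: Aluminium dry-bath block, fixed on the table: 90 x 80 mm, 65 mm high, dark grooves round its sides, one round well in the middle of its top. Origin under its centre, z up.
- well (a point): Centre of the mouth of the block's blind round well, level with the block's top face, 65 mm above the table; z up. The well is 17.5 mm wide with a 2 mm chamfer and 24, 32, 40 or 48 mm deep: which one differs from run to run and is not given. Its bottom is a rubber pad on a spring that yields about 1 mm for every 3 N.
- rod_grip (a point): Depth rod: steel, 90 g, upright in its holder. Round stem 6 mm thick, 70 mm long; above it a collar 22 mm wide, 4 mm thick; above that a round ringed handle 16 mm thick, 42 mm long. Point on the axis in the handle: 100 mm above the stem's tip, 30 mm above the collar's underside, 16 mm below the handle's top; z up along the rod.
- rod_stem: Tip of the depth rod's stem (the stem is fixed to the rod). Origin at the tip's end, z up along the rod.
- holder_mouth (a point): Mouth of the hole in the rod's holder, a fixed grey square post 50 x 50 mm, 78 mm high, on an 80 x 80 mm foot. The hole is 9 mm wide with a 2 mm chamfer and goes 72 mm deep. The rod hangs in it with its collar flat on the holder's top. Point at the centre of the mouth on the holder's top face; z up.
- rack: White plug rack, fixed: 178 x 44 mm, 15 mm high, origin under its centre. x runs along its row of four round sockets (18 mm wide, 10 mm deep, 46 mm apart), y across the row, z up. The four plugs stand upright in it in any order; the y direction across the row is free for the fingers.
- plug_24_grip (a point): Aluminium filler plug with a shank 24 mm long and 16 mm thick, chamfered at the lower end; on it stands a thinner round stalk 12 mm thick and 36 mm high. The step between shank and stalk is the shoulder. 60 mm high in all, 50 g. Point on the axis, in the stalk: 24 mm above the shoulder, 48 mm above the lower end; z up along the plug.
- plug_32_grip (a point): Aluminium filler plug with a shank 32 mm long and 16 mm thick, chamfered at the lower end; on it stands a thinner round stalk 12 mm thick and 36 mm high. The step between shank and stalk is the shoulder. 68 mm high in all, 50 g. Point on the axis, in the stalk: 24 mm above the shoulder, 56 mm above the lower end; z up along the plug.
- plug_40_grip (a point): Aluminium filler plug with a shank 40 mm long and 16 mm thick, chamfered at the lower end; on it stands a thinner round stalk 12 mm thick and 36 mm high. The step between shank and stalk is the shoulder. 76 mm high in all, 50 g. Point on the axis, in the stalk: 24 mm above the shoulder, 64 mm above the lower end; z up along the plug.
- plug_48_grip (a point): Aluminium filler plug with a shank 48 mm long and 16 mm thick, chamfered at the lower end; on it stands a thinner round stalk 12 mm thick and 36 mm high. The step between shank and stalk is the shoulder. 84 mm high in all, 50 g. Point on the axis, in the stalk: 24 mm above the shoulder, 72 mm above the lower end; z up along the plug.
- white_vial: Bystander: vial with white cap, 28 mm wide, 54 mm high, loose on the table; origin at the centre of its underside, z up.
- brown_vial: Bystander: brown vial with black cap, 25 mm wide, 54 mm high, loose on the table; origin at the centre of its underside, z up.
- clock: Bystander: small white lab timer, 60 x 62 x 28 mm, loose on the table; origin at the centre of its underside, z up.

How it is judged (in metres and radians):
On the way, in this order (a step that is already met when the one before it is completed fails the run):
1. the depth rod's tip rests on the bottom of the well (horizontal distance between rod_stem and well below 0.0056 m and z of rod_stem in the frame of well below -0.018 m and angle between rod_stem's own z axis and vertical below 0.1 rad and contact force between rod_stem and anything else above 0.7 N), for 0.2 s.
2. the depth rod hangs in its holder again (horizontal distance between rod_grip and holder_mouth below 0.006 m and angle between rod_grip's own z axis and vertical below 0.08 rad and z of rod_grip in the frame of holder_mouth between 0.026 and 0.034 m), for 0.2 s.
At the end, for the whole second after the job is handed in: One plug stands upright (0.07 rad) in the well, within 4 mm of its centre, shoulder level with the block's top within 2.5 mm; the other three are within 30 mm of where they stood; the rod hangs upright (0.08 rad) in its holder, within 6 mm of the hole's centre, collar on its top within 4 mm (all of step 2 and ((horizontal distance between plug_24_grip and well below 0.004 m and angle between plug_24_grip's own z axis and vertical below 0.07 rad and z of plug_24_grip in the frame of well between 0.0215 and 0.0265 m and distance of each of plug_32_grip, plug_40_grip, plug_48_grip from where it was at the start of the episode below 0.03 m) or (horizontal distance between plug_32_grip and well below 0.004 m and angle between plug_32_grip's own z axis and vertical below 0.07 rad and z of plug_32_grip in the frame of well between 0.0215 and 0.0265 m and distance of each of plug_24_grip, plug_40_grip, plug_48_grip from where it was at the start of the episode below 0.03 m) or (horizontal distance between plug_40_grip and well below 0.004 m and angle between plug_40_grip's own z axis and vertical below 0.07 rad and z of plug_40_grip in the frame of well between 0.0215 and 0.0265 m and distance of each of plug_24_grip, plug_32_grip, plug_48_grip from where it was at the start of the episode below 0.03 m) or (horizontal distance between plug_48_grip and well below 0.004 m and angle between plug_48_grip's own z axis and vertical below 0.07 rad and z of plug_48_grip in the frame of well between 0.0215 and 0.0265 m and distance of each of plug_24_grip, plug_32_grip, plug_40_grip from where it was at the start of the episode below 0.03 m))); the robot touches nothing.
It fails at once if the depth rod's stem is pressed with more than 15 N while in the well (horizontal distance between rod_stem and well below 0.009 m and z of rod_stem in the frame of well below -0.004 m and contact force between rod_stem and anything else above 15 N).
It fails at once if a second plug is taken from its place in the rack (moved more than 30 mm) (distance of each of plug_24_grip, plug_32_grip from where it was at the start of the episode above 0.03 m or distance of each of plug_24_grip, plug_40_grip from where it was at the start of the episode above 0.03 m or distance of each of plug_24_grip, plug_48_grip from where it was at the start of the episode above 0.03 m or distance of each of plug_32_grip, plug_40_grip from where it was at the start of the episode above 0.03 m or distance of each of plug_32_grip, plug_48_grip from where it was at the start of the episode above 0.03 m or distance of each of plug_40_grip, plug_48_grip from where it was at the start of the episode above 0.03 m).
It fails at once if a vial or the timer is moved more than 20 mm (distance of any of white_vial, brown_vial, clock from where it was at the start of the episode above 0.02 m).
It also fails if it takes over 64 s, if anything falls off the work surface, if the arm or the gripper's body presses on something with over 40 N, if the wrist force passes 120 N, or if a joint passes its speed limit or range.

## Working session

There is one attempt and no reset: what is moved stays moved. The work goes in short steps, each a Python script; the robot and the scene stay as the last script left them, time stands still between calls to the robot, and variables do not carry over. Pictures are saved under pics/ and viewed, at most 10 in all, crops included, and the job is handed in when it is done.

```bash
mkdir -p pics; python3 - <<'E'
from bench import r,jaws,ik,camera
import cv2,numpy as np
for n in("scene","top"):
    c=camera(n); cv2.imwrite(f"pics/{n}0.png",cv2.resize(c["img"][:,:,::-1],(800,600),interpolation=cv2.INTER_CUBIC)); 
    np.savez(f"{n}0.npz",**c); print(n,c["mtx"].tolist(),(-c["R"].T@c["t"]).round(0),c["R"].round(2).tolist())
print(r.current_time_s(),r.current_ee_rot())
E
```

```text
scene [[350.5472164520203, 0.0, 257.96013180262986], [0.0, 350.5472164520203, 199.33947297337738], [0.0, 0.0, 1.0]] [-103. -513.  540.] [[0.67, -0.74, -0.02], [-0.39, -0.32, -0.86], [0.64, 0.58, -0.5]]
top [[392.26079250969946, 0.0, 253.43849608707242], [0.0, 392.26079250969946, 193.52172276457884], [0.0, 0.0, 1.0]] [ 278.  -28. 1207.] [[0.02, -1.0, -0.03], [-0.98, -0.01, -0.19], [0.19, 0.03, -0.98]]
0.1 [-1.89943383e-04  2.15706759e-01  9.76457846e-01 -7.95080959e-04]
```

View pics/scene0.png

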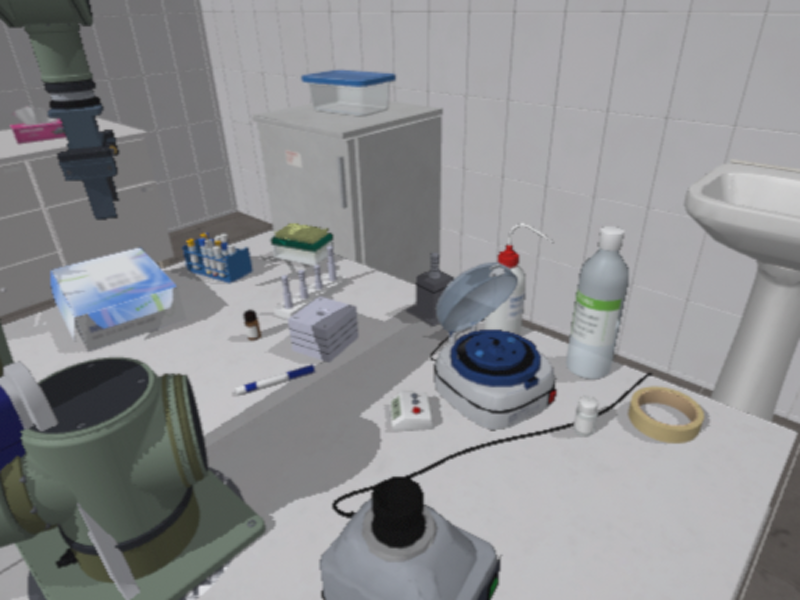

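View pics/top0.png

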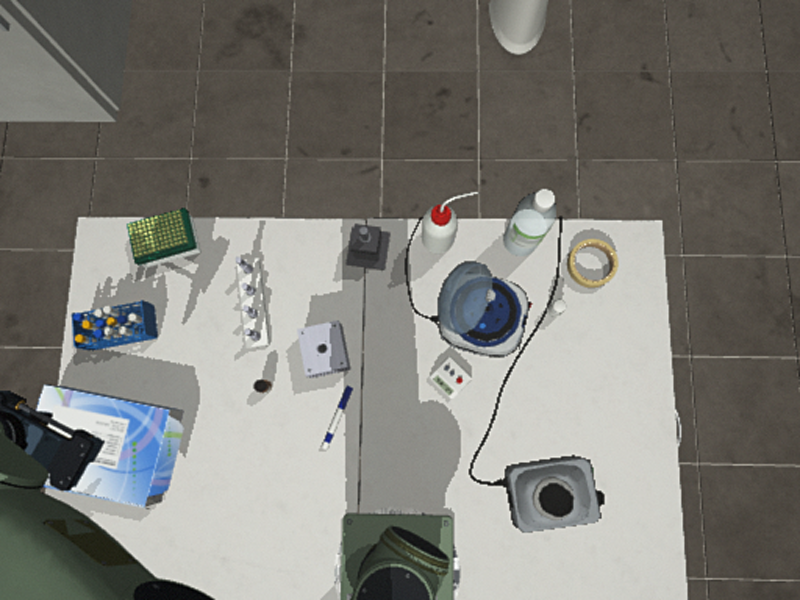

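The scene image shows the rack with 4 plugs at about (310,285), block (323,328) and holder (434,290). The top image shows plug tops at about (243,262) to (253,335), block and well (322,348), rod (365,232), brown vial (262,385), timer (450,377) and white vial (558,308). I'll zoom in on the relevant parts.

```bash
python3 - <<'E'
import cv2,numpy as np
t=np.load("top0.npz")["img"][:,:,::-1]; s=np.load("scene0.npz")["img"][:,:,::-1]
# top crop cols145-255, rows 135-255 ; x5
a=cv2.resize(t[138:258,145:255],None,fx=5,fy=5,interpolation=cv2.INTER_NEAREST)
cv2.imwrite("pics/a.png",a)
b=cv2.resize(s[150:240,170:300],None,fx=6,fy=6,interpolation=cv2.INTER_NEAREST)
cv2.imwrite("pics/b.png",b)
E
```

```text
(no output)
```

View pics/a.png

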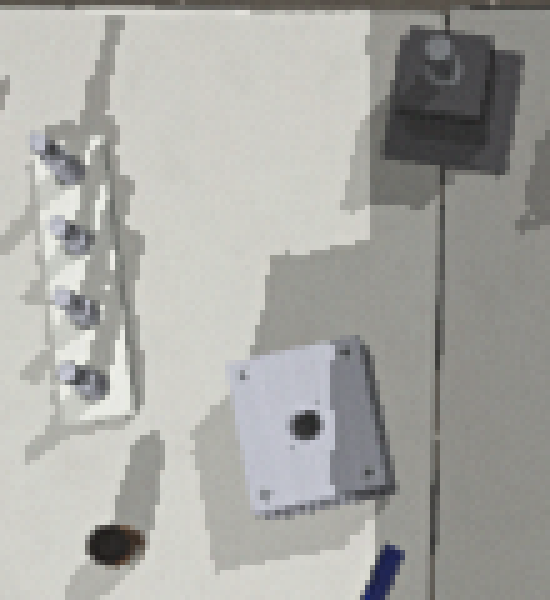

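View pics/b.png

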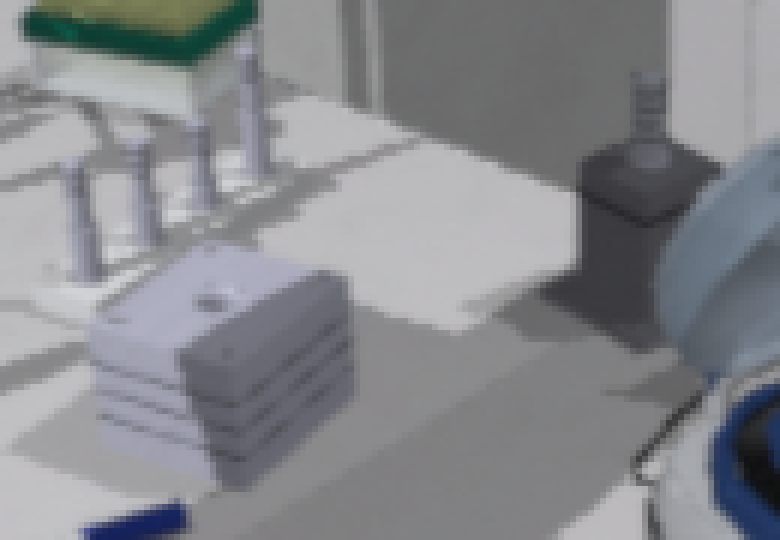

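Crops: top view has the stalk tops at crop (38,140),(62,225),(64,295),(67,370), well (306,425) with four screws round it, and handle top (438,48). In the scene view the far plug looks tallest and the second one shortest. Next I'll triangulate.

```bash
cat > h.py <<'E'
import numpy as np,cv2
def ray(c,px):
    d=c["R"].T@np.linalg.solve(c["mtx"],[px[0],px[1],1]); return -c["R"].T@c["t"],d/np.linalg.norm(d)
def plane(c,px,z):
    o,d=ray(c,px); return o+d*(z-o[2])/d[2]
def tri(rs):
    A=[np.eye(3)-np.outer(d,d) for o,d in rs]; X=np.linalg.solve(sum(A),sum(a@o for a,(o,d) in zip(A,rs)))
    return X,max(np.linalg.norm(a@(X-o)) for a,(o,d) in zip(A,rs))
def proj(c,X):
    p=c["mtx"]@(c["R"]@np.array(X,float)+c["t"]); return p[:2]/p[2]
def down(phi):
    p=(phi+np.pi/2)/2; return [0,np.cos(p),np.sin(p),0]
E
python3 - <<'E'
from h import *
T=np.load("top0.npz");S=np.load("scene0.npz")
ta=lambda p:(p[0]/5+145-.5,p[1]/5+138-.5); sb=lambda p:(p[0]/6+170-.5,p[1]/6+150-.5)
R=lambda v:np.round(v,1).tolist()
for n,p,q in [("p1",(38,138),(248,50)),("p2",(62,224),(201,122)),("p3",(63,295),(140,138)),("p4",(67,368),(75,160)),
  ("well",(306,425),(213,302)),("rod",(438,46),(650,73)),
  ("s1",(242,375),(117,320)),("s2",(345,352),(210,267)),("s3",(264,494),(225,352)),("s4",(368,472),(312,295))]:
    X,e=tri([ray(T,ta(p)),ray(S,sb(q))]); print(n,R(X),R(e))
print("plane well",R(plane(T,ta((306,425)),65)),R(plane(S,sb((213,302)),65)))
sc=[plane(T,ta(p),65) for p in [(242,375),(345,352),(264,494),(368,472)]]
print("screws",[R(s) for s in sc],R(np.mean(sc,0)))
print("rod top",R(plane(T,ta((438,46)),124)),R(plane(S,sb((650,73)),124)))
print("rack corners",[R(plane(T,ta(p),15)) for p in [(35,140),(100,135),(60,427),(133,413)]])
print("holder top corners",[R(plane(T,ta(p),78)) for p in [(411,27),(495,38),(390,107),(485,120)]])
# sub-pixel well blob
g=cv2.cvtColor(T["img"],cv2.COLOR_RGB2GRAY).astype(float); w=g[218:229,201:212]; k=np.clip(150-w,0,None); 
yy,xx=np.mgrid[218:229,201:212]; c=(np.sum(k*xx)/k.sum(),np.sum(k*yy)/k.sum()); print("blob",c,R(plane(T,c,65))); print(w.astype(int))
for z in (89,81,73,65): print(z,[R(plane(T,ta(p),z)[:2]) for p in [(38,138),(62,224),(63,295),(67,368)]],[R(plane(S,sb(p),z)[:2]) for p in [(248,50),(201,122),(140,138),(75,160)]])
E
```

```text
p1 [573.8, 309.5, 87.7] 0.9
p2 [527.0, 297.9, 65.3] 0.4
p3 [482.1, 291.8, 74.6] 0.3
p4 [437.3, 285.0, 81.4] 0.7
well [406.9, 146.7, 65.5] 1.6
rod [621.2, 69.3, 125.4] 0.3
s1 [422.0, 204.8, 31.0] 24.3
s2 [429.0, 136.7, 81.9] 24.9
s3 [387.3, 157.6, 42.2] 23.4
s4 [392.6, 92.7, 93.7] 18.6
plane well [408.3, 145.8, 65.0] [406.1, 148.4, 65.0]
screws [[437.4, 184.9, 65.0], [451.9, 124.4, 65.0], [367.5, 168.7, 65.0], [381.2, 108.3, 65.0]] [409.5, 146.6, 65.0]
rod top [621.9, 69.2, 124.0] [623.3, 71.4, 124.0]
rack corners [[592.5, 332.7, 15.0], [596.1, 291.5, 15.0], [410.6, 305.1, 15.0], [419.9, 260.4, 15.0]]
holder top corners [[648.3, 89.9, 78.0], [641.8, 39.1, 78.0], [598.3, 101.0, 78.0], [590.8, 44.0, 78.0]]
blob (np.float64(205.94331158238174), np.float64(222.5742251223491)) [408.1, 145.0, 65.0]
[[192 193 192 198 196 196 190 165 194 192 128]
 [195 195 197 200 205 199 200 194 196 192 133]
 [195 194 190 164 140  83  87 154 198 204 187]
 [195 187 154  82  53  43  41  80 186 202 194]
 [195 175 108  52  44  46  43  59 145 199 193]
 [195 169 103  53  53  48  41  56 142 198 194]
 [195 190 122  65  52  51  47 100 182 199 192]
 [196 198 173 114  78  75  95 158 199 196 193]
 [196 197 195 193 180 180 198 197 197 195 195]
 [196 190 164 194 196 197 198 195 194 198 191]
 [195 196 190 192 195 196 195 195 193 191 136]]
89 [[574.2, 308.5], [522.2, 290.9], [479.7, 287.6], [436.8, 282.5]] [[571.1, 307.7], [495.4, 257.7], [463.9, 267.1], [427.8, 272.3]]
81 [[576.3, 311.0], [523.9, 293.2], [481.2, 289.8], [437.9, 284.7]] [[583.1, 322.3], [506.0, 271.3], [473.9, 280.9], [437.2, 286.3]]
73 [[578.4, 313.4], [525.6, 295.4], [482.6, 292.1], [439.0, 287.0]] [[595.0, 336.8], [516.6, 285.0], [483.9, 294.7], [446.6, 300.2]]
65 [[580.6, 315.8], [527.4, 297.7], [484.1, 294.4], [440.2, 289.2]] [[606.9, 351.4], [527.1, 298.7], [494.0, 308.5], [456.1, 314.1]]
```

Plug order from far to near is 48, 24, 32, 40: the top heights of 87.7, 65.3, 74.6 and 81.4 match the expected 89, 65, 73 and 81. Well is about (408,146) and rod about (622,70). Now I'll take the rod.

```bash
python3 - <<'E'
from h import *; from bench import r,jaws,ik,camera
q=down(np.arctan2(70,622)); jaws.grip(0.5)
r.movep([622,70,190],q)
print(r.move_straight([622,70,89],v=100,force_limit=8),r.current_eef_pos())
f0=np.array(r.current_wrist_force()); jaws.grip(0.0); print(r.current_width()*91,r.current_grip_force(),np.round(r.current_wrist_force()-f0,2))
print(r.move_straight([622,70,190],v=80),r.current_width()*91,np.round(r.current_wrist_force(),2),r.current_time_s())
r.move_straight([408,146,175],down(np.arctan2(146,408)),v=150)
print(r.current_eef_pos(),r.current_time_s())
for n in("scene","top"):
    c=camera(n); np.savez(f"{n}1.npz",**c)
t=np.load("top1.npz")["img"][:,:,::-1]; s=np.load("scene1.npz")["img"][:,:,::-1]
cv2.imwrite("pics/c.png",np.hstack([cv2.resize(t[150:260,150:250],(400,440),interpolation=cv2.INTER_NEAREST),cv2.resize(s[130:240,160:260],(400,440),interpolation=cv2.INTER_NEAREST)]))
E
```

```text
False [622.59031055  70.07119683  89.77040323]
14.955993640128028 29.956949651241302 [-0.6   0.09  0.47]
False 14.705395341635363 [ 0.63 -0.21 -2.41] 6.2
[408.71973892 145.91839085 175.00461832] 7.8667
```

View pics/c.png

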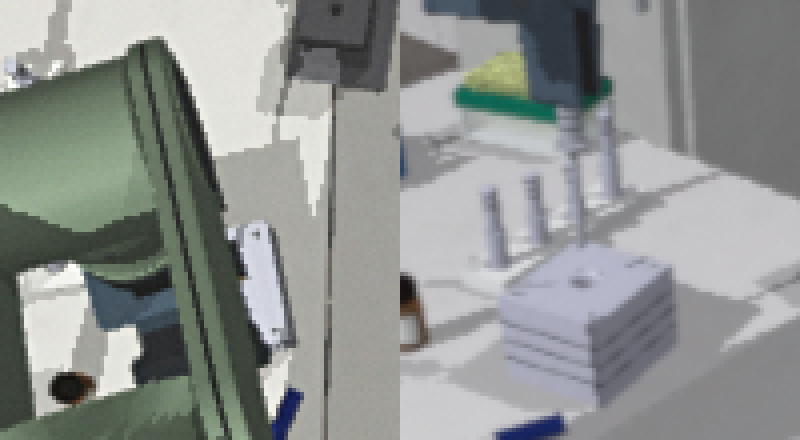

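The rod is held and hangs upright, with its tip at scene crop (580,247) above the well at (587,277). The empty holder hole shows at top crop (336,10). I'll check the offset, then probe.

```bash
cat > probe.py <<'E'
from h import *; from bench import r,jaws,ik,camera
T=np.load("top1.npz");S=np.load("scene1.npz")
print("hole",plane(T,(336/4+150-.5,10/4+150-.5),78))
tip=(180/4+160-.5,247/4+130-.5); w=(187/4+160-.5,277/4+130-.5)
print("tip scene@94",plane(S,tip,94),"well scene@65",plane(S,w,65),"pred tip",proj(S,[408.7,145.9,94]),tip)
E
python3 probe.py; python3 - <<'E'
from h import *; from bench import r
f0=np.array(r.current_wrist_force()); p=np.array(r.current_eef_pos())
# sideways: stay; go down to just inside the mouth, carefully
hit=r.move_straight([408,146,138],v=60,force_limit=3); print(hit,r.current_eef_pos(),np.round(r.current_wrist_force()-f0,2),r.current_time_s())
if not hit:
    hit=r.move_straight([408,146,92],v=12,force_limit=2.5)
    z=r.current_eef_pos(); r.sleep(0.4)
    print(hit,z,r.current_eef_pos(),np.round(r.current_wrist_force()-f0,2),r.current_width()*91,r.current_time_s())
E
```

```text
hole [619.98773721  68.63972614  78.        ]
tip scene@94 [404.14841822 143.78402938  94.        ] well scene@65 [412.1943977  150.21758762  65.        ] pred tip [205.28317708 190.37080952] (204.5, 191.25)
False [408.1996255  146.08089293 138.08427724] [0.31 0.14 0.83] 8.7333
True [408.08396812 146.0343656  104.13006469] [407.72119467 145.91780375 103.85342376] [ 1.33 -0.1   4.91] 14.569388545456396 11.65
```

The pad was touched with the tip at z≈22–23 under about 4 N (≈1.4 mm of yield), which gives a depth of about 41 mm, so the **40 mm** well. Now I'll hang the rod back.

```bash
python3 - <<'E'
from h import *; from bench import r,jaws,camera
q=down(np.arctan2(70,622))
r.move_straight([408,146,180],v=100); r.move_straight([622,70,190],q,v=150); r.sleep(.3)
print(r.current_eef_pos())
f0=np.array(r.current_wrist_force())
print(r.move_straight([622,70,150],v=40,force_limit=6),r.current_eef_pos(),np.round(r.current_wrist_force()-f0,2))
print(r.move_straight([622,70,87.5],v=45,force_limit=6),r.current_eef_pos(),np.round(r.current_wrist_force()-f0,2),r.current_time_s())
E
```

```text
[621.78549575  70.17430265 190.20561261]
False [622.24425113  70.03998018 150.35787562] [-0.29 -0.91 -0.64]
True [621.8232874   69.98202546  89.00581401] [0.15 0.09 5.43] 16.9583
```

```bash
python3 - <<'E'
from h import *; from bench import r,jaws,camera
jaws.grip(0.5); r.move_straight([622,70,170],v=120)
q=down(np.radians(99.7-180) if 0 else np.radians(99.7))
r.movep([450,240,170],q)
for n in("scene",):
    c=camera(n); np.savez(f"{n}2.npz",**c)
s=c["img"][:,:,::-1]
print(r.current_eef_pos(),r.current_joints(),r.current_time_s())
r.movep([437.5,285.5,140],q); print(r.move_straight([437.5,285.5,50],v=80,force_limit=6),r.current_eef_pos(),r.current_time_s())
f0=np.array(r.current_wrist_force()); jaws.grip(0.0); print(r.current_width()*91,np.round(r.current_wrist_force()-f0,2))
c=camera("scene")["img"][:,:,::-1]
cv2.imwrite("pics/d.png",np.hstack([cv2.resize(a[140:240,160:300],(400,286),interpolation=cv2.INTER_NEAREST) for a in (s,c)]))
E
```

```text
[450.56384632 239.66025906 169.74682981] [ 4.66499546e-01  2.34092929e-01  1.74353295e+00 -2.87858810e-04
  1.16412517e+00 -1.27203440e+00] 19.6333
False [437.88749629 285.74732725  50.48736367] 21.2417
10.48288411417741 [-0.77  0.23  1.21]
```

View pics/d.png

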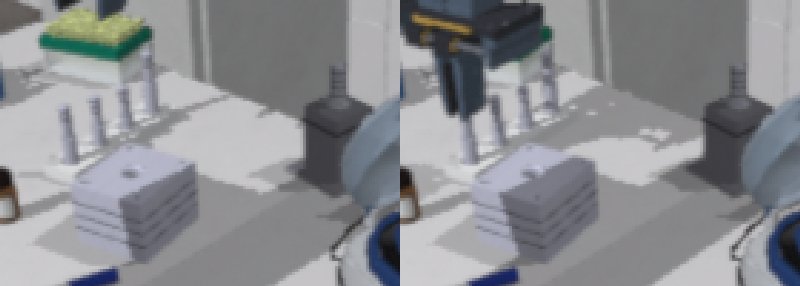

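The rod is hung in its holder (collar on top at left crop (338,100)), and the near plug is held between the fingers. I'll lift it and hover over the well.

```bash
python3 - <<'E'
from h import *; from bench import r,jaws,camera
r.move_straight([437.5,285.5,145],v=100); print(r.current_width()*91)
r.move_straight([408,146,130],v=120); r.move_straight([408,146,119],v=50); r.sleep(.3); print(r.current_eef_pos(),r.current_time_s())
c=camera("scene"); np.savez("scene3.npz",**c); s=c["img"][:,:,::-1]
t=camera("top")["img"][:,:,::-1]
cv2.imwrite("pics/e.png",np.hstack([cv2.resize(s[165:235,175:245],(490,490),interpolation=cv2.INTER_NEAREST),cv2.resize(t[190:250,180:240],(300,490),interpolation=cv2.INTER_NEAREST)]))
print("pred lower end",(proj(c,[408,146,73.5])-[174.5,164.5])*7,"well",(proj(c,[408,146,65])-[174.5,164.5])*7)
E
```

```text
10.058897051512957
[408.11731674 146.03172359 119.13465091] 25.0417
pred lower end [219.0742872  228.37073086] well [221.1832163 247.4266017]
```

View pics/e.png

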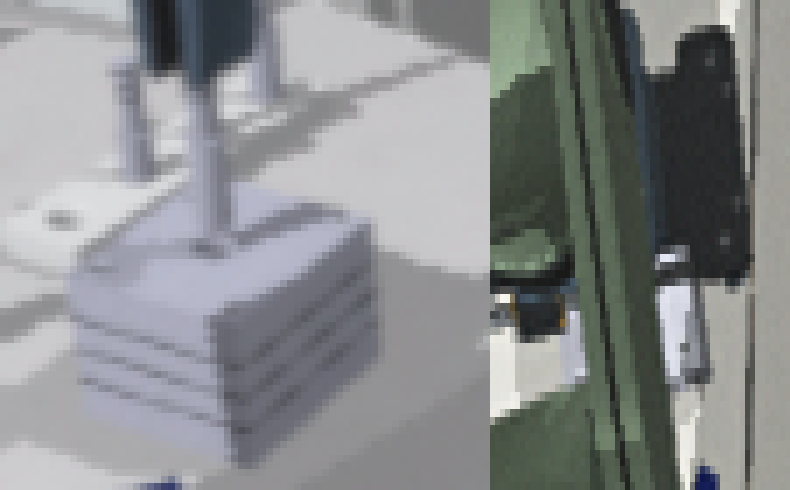

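The plug hovers upright just above the mouth, with its lower end at crop (217,240) against a predicted x of 219. That is within the chamfer's capture, so I'll insert with a force stop.

```bash
python3 - <<'E'
from h import *; from bench import r,jaws,camera
f0=np.array(r.current_wrist_force())
hit=r.move_straight([408,146,98],v=20,force_limit=4); r.sleep(.1)
print(hit,r.current_eef_pos(),np.round(r.current_wrist_force()-f0,2),np.round(r.current_torque(),2),r.current_time_s())
g=cv2.cvtColor(np.load("scene0.npz")["img"],cv2.COLOR_RGB2GRAY); print(g[194:206,198:214])
S=np.load("scene0.npz"); print([proj(S,[408+8.75*np.cos(a),146+8.75*np.sin(a),65]).round(1).tolist() for a in np.arange(0,6.2,np.pi/4)])
E
```

```text
False [408.01769408 145.98783478  98.06289861] [-0.99 -0.61 -0.54] [ 0.12 -0.08 -0.01] 26.4417
[[165 173 175 175 176 177 177 178 177 176 176 175 176 176 175 175]
 [174 175 176 176 177 177 177 177 177 177 177 176 175 176 175 175]
 [175 175 176 177 177 177 174 174 176 177 176 176 176 175 175 174]
 [175 176 176 177 176 175 166 168 177 180 182 177 173 175 175 175]
 [176 178 177 176 174 172 169 171 179 188 193 178 169 174 174 174]
 [177 177 177 175 163 152 145 146 154 165 179 183 179 176 169 163]
 [177 177 176 173 153 127 118 119 130 147 162 170 173 167 145 126]
 [177 176 176 174 161 144 130 123 126 145 163 166 163 144 123 118]
 [175 175 175 175 175 173 166 160 164 165 162 144 126 121 118 118]
 [174 175 177 177 177 176 173 168 163 145 126 120 117 118 118 117]
 [176 176 177 177 176 174 167 147 126 121 117 117 119 118 117 116]
 [177 178 177 175 170 163 145 124 118 117 118 117 117 118 117 117]]
[[208.5, 198.6], [206.3, 198.2], [204.0, 198.8], [202.9, 200.0], [203.6, 201.1], [205.9, 201.5], [208.2, 200.9], [209.3, 199.7]]
```

It entered 12 mm without force. I'll continue to the bottom.

```bash
python3 - <<'E'
from h import *; from bench import r,jaws,camera
f0=np.array(r.current_wrist_force())
hit=r.move_straight([408,146,67],v=20,force_limit=4)
print(hit,r.current_eef_pos(),np.round(r.current_wrist_force()-f0,2),np.round(r.current_torque(),2),r.current_width()*91,r.current_time_s())
E
```

```text
True [408.70721565 146.13243443  68.48684811] [0.26 0.6  3.92] [ 0.01 -0.06 -0.06] 10.0819395929553 27.8083
```

```bash
python3 - <<'E'
from h import *; from bench import r,jaws,camera
r.move_straight([408,146,69.5],v=20); jaws.grip(0.4); print(r.move_straight([408,146,170],v=100)); r.movep([300,330,230],down(np.radians(99.7))); r.sleep(.3)
c=camera("scene");t=camera("top"); 
cv2.imwrite("pics/f.png",np.hstack([cv2.resize(c["img"][150:240,170:290,::-1],(480,360),interpolation=cv2.INTER_NEAREST),cv2.resize(t["img"][140:240,170:250,::-1],(288,360),interpolation=cv2.INTER_NEAREST)]))
for z in (65,101): print(z,(proj(c,[408,146,z])-[169.5,149.5])*4,(proj(t,[408,146,z])-[169.5,139.5])*3.6)
print(r.current_time_s())
E
```

```text
False
65 [146.39040932 201.38662954] [130.02460554 299.11283041]
101 [141.21070165 154.5838044 ] [123.30627749 293.8482644 ]
31.0917
```

View pics/f.png

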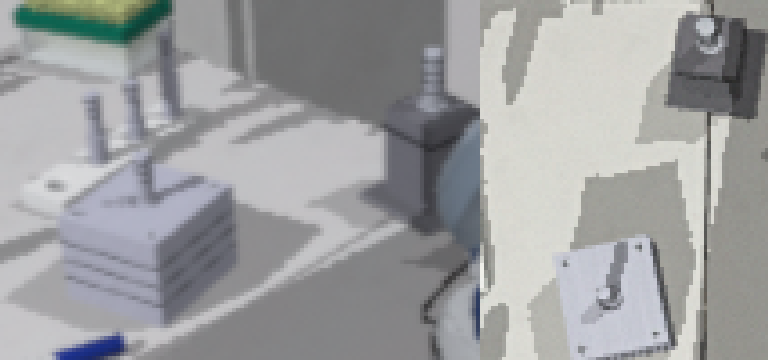

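The plug stands upright in the well: its stalk top is at crop (143,153) against a predicted (141,155) for a flush shoulder. The rod hangs in its holder, and the other three plugs are still in the rack.

```bash
python3 -c "
from bench import ticket; print(ticket.close_job())"
```

```text
the job is handed in; nothing more can be done
None
```

The job is handed in (no verdict was returned): I measured the well at about 41 mm, so 40 mm deep, hung the rod back in its holder, and put in the 40 mm plug; the last pictures show it upright and flush, with the other three plugs still in the rack.

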